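Slide a find under the copy-stand hood and take its picture

TASK

Photograph the clay jar: without lifting the white tray off the grey board, slide it with the jar standing on its black spot between the guide rails and under the lamp hood until it is fully home against the end stop. Then press the red shutter button to its halfway stop, pause there for a second, press it fully down, and let go. Do not take the picture before the tray is home, do not bump the hood or the camera, and leave the other things on the table alone.

Things in the scene. Friction and masses are not known exactly. Their poses are not given: they have to be found in the camera images.
- stand: Copy stand, fixed: grey board 420 (x) x 260 (y) x 12 mm; origin at the centre of its underside, on the table; z up; x points along the guide rails, away from the robot, to the end stop. Rails: two aluminium bars 14 mm high above the board, inner faces at y = +-48 mm, from x = 36 to 154 mm. End stop: a bar just as high across the rails, its face at x = 150 mm.
- home (a point): Point on top of the stand's board (12 mm above the table), at x = 90 mm, y = 0 in the stand's frame, axes as the stand's: the tray's origin and axes lie here when it is fully home against the end stop.
- tray: Loose white tray plate 120 (x) x 90 (y) x 10 mm, 0.3 kg, with a slick underside, on the board before the mouth, turned up to 0.3 rad from the rails; origin at the centre of its underside, x to the end that goes in first. Handle: blue upright blade 30 (x) x 12 (y) mm, centred at x = -42, y = 0, from 10 to 60 mm above the underside.
- grip (a point): Middle of the blade, 45 mm above the tray's underside; axes as the tray's; fingers close along y. With the tray home it is only 8 mm before the hood's near edge and 118 mm below its underside, so a hand straight above would hit the hood: there tilt the tool 25 to 45 degrees, the hand leaning back towards the robot. Farther out an upright hand fits too.
- spot (a point): Centre of the black spot (52 mm across) on top of the tray, at x = +24, y = 0, 10 mm above its underside.
- jar: Loose terracotta jar, 100 mm tall, 50 mm across at the belly, foot 38 mm across, about 0.14 kg, standing on the tray's black spot; origin at the centre of its foot, z up its axis.
- shutter_top (a point): Centre of the top of the red shutter button (32 mm across, facing up), on a fixed black release box 100 x 75 x 36 mm beside the stand, left or right of it. At rest the top is 58 mm above the table; it moves with the button.
- shutter_half (a joint): First stage of the shutter button, m: 0 at rest, 0.006 at the halfway stop; a soft spring, 1 N rising to 3 N. It is at its stop before the second stage gives.
- shutter_full (a joint): Second stage of the shutter button, m: 0 until pushed with 8 N, 0.006 fully down at 12 N (the button's top is then 12 mm below its rest height). Both stages spring back when let go. Being pushed past 0.003 takes the picture.
- meter: Loose grey light meter 100 x 70 x 38 mm, bystander, on the other side of the stand from the release box; origin at the centre of its underside.
- scale_bar: Loose black and white scale bar 72 x 16 x 8 mm, bystander, lying on the stand's board near its left edge; origin at the centre of its underside.
- hood: White lamp hood, fixed on the stand, same origin and axes as the stand: a flat frame 240 mm wide (y), 16 mm thick, underside 175 mm above the table, from stand x = 56 mm (near edge) to x = 206 mm, with an open window (x 84 to 178, y +-90 mm), on two thin legs at its far corners.
- camera: Black camera above the hood, fixed on the stand, same origin and axes as the stand: body 85 (x) x 130 (y) mm, centred at stand x = 112, y = 0, lens 280 mm above the table, looking down. Its steel column (radius 13, 440 mm tall) stands at stand x = 185, y = 105 mm.
- mouth (a point): Middle of the flared mouth of the guide rails, on the board (stand x = 10 mm, y = 0): here the gap is about 135 mm wide; it narrows to the rails' 96 mm at stand x = 36 mm.
- lens_cap: Loose black lens cap, disc 60 mm across, 12 mm high, bystander, lying on the stand's board near its right edge; origin at the centre of its underside.
Not all that is in view belongs to the job. Of the things that look like the tray, the middle-sized one is meant.

How it is judged:
By the outcome, as a careful person would: the job done as asked, in the order asked, and still so for the second after the job is handed in, with the robot touching nothing.
It also fails if it takes over 64 s, if anything falls off the work surface, if the arm or the gripper's body presses on something with over 40 N, if the wrist force passes 120 N, or if a joint passes its speed limit or range.

ROBOT

A 7-joint arm with a two-finger parallel gripper is mounted at the origin on the work surface. World frame = base frame: x ahead of the robot, y to its left, z up, the work surface at z = 0. Lengths are in m, angles in rad, forces in N, time in s.
With the tool pointing down it reaches from about 0.425 to 0.875 m from the base axis. Payload 9.9 kg.
Tool frame: the origin (TCP) lies midway between the tips of the shut fingers; the grasp point (between the pads) lies 19 mm behind it (grip_point_offset is the distance from the TCP to the grasp point, in m); y points along the fingers, x is the direction in which the jaws open and shut, and the axes are right-handed (so a half turn about y gives the same grasp; the last joint's range is limited). The gripper opens to 85 mm and grips with 20 to 120 N. Pads are 22 mm wide; open, the fingers measure 114 mm over their backs; the gripper's body (76 mm by 85 mm) begins 54 mm behind the grasp point. The pads swing forward as they close: fully open they stand 13 mm farther back than shut.
Start: joints at [1.031, 0.576, 0.025, 1.437, -0.015, 1.129, -0.057], TCP at [0.297, -0.606, 0.231] pointing down, gripper open.
Joint ranges: [-2.76, 2.76], [-0.34, 2.15], [-1.52, 1.57], [0.19, 2.46], [-1.09, 4.23], [0.17, 1.99], [-2.82, 2.82]. Speed limits (rad/s): [2.22, 2.22, 3.01, 3.01, 3.14, 3.14, 3.14].

INTERFACE

Orientations are given as [roll, pitch, yaw] about the fixed x, y, z axes, in that order (R = Rz(yaw) Ry(pitch) Rx(roll)).
In Python, from bench import observe, read_camera, finish_job, find_in, landmark_of, grip_point_offset gives the robot as it stands.
- The arm moves only by the tool arm_command, never from a script. Its arguments are lists of equal length, an entry for each row: "hand": the closure, from -1 (fully open) to 1 (shut); "dp": the shift along the tool's x, y, z in mm, a list of three; "twist": the turn about the tool's y in degrees. A call has 1 to 10 rows; each row shifts and turns the commanded pose from where the row before left it, along the tool's axes as they then stand; what a row does not reach is not made up. A row lasts 1/10 s, in which the tool goes at most 50 mm and 8.59 degrees, less where a joint would pass 70% of its speed; a pose out of reach is approached as far as the arm can. A call is refused whole if a number of a shift passes 50 or a number of a turn 8.59, either way. A call with a gripper value outside its range is refused whole. The fingers move at their own pace and stop on an object; "squeeze" is the grip in N (left out, the last holds). Time passes only in rows, so rows that do not move let the fingers close. It gives the time, the measured TCP pose, the force and the opening at its end, in the units of the state.
- observe(): the state, without advancing time (a new reading comes with each control period).
- read_camera(name): name is "scene" or "top" or "wrist"; returns a dict with "pixels" (420x560x3 uint8, red, green, blue), "range_z" (420x560 float32, m along the optical axis (not along the pixel's ray), 0 where there is no reading), "camera_matrix" (3x3 intrinsics, pixels), "cam_to_world" (4x4, takes a point from camera to world coordinates); the wrist camera has in their place "mount" (4x4, takes a point from camera to tool coordinates, whose origin is the TCP and whose axes are the tool frame's). Camera axes: x right, y down, z forward; pixel columns grow to the right and rows downward; lengths in m; the calibration is good to about 2 mm. A picture is of the moment at which its call begins: read the wrist's pose just before it.
- finish_job(): hands the job in, once; it reports no verdict.
Trained networks look in a picture, given as the dict that the camera call returned (one of the last four; its "shot" number tells which), for a name from the list of things; names that differ only in an ending like _2 or _b are one class to them, and where a whole thing is asked for, a point or a joint stands for the part that bears it (a point fixed in the world has none). Each returns a list of dicts, best first, with "confidence" (0 to 1); they miss things now and then, are a little off and sometimes report something else, mostly with a low value. They report only what shows in the picture. A call takes as long as a camera call. They do not tell look-alikes from the thing itself.
- find_in(picture, query): "bbox" ([centre column, centre row, width, height] in pixels, round what is visible of it).
- landmark_of(picture, query): "xy" ([column, row] in pixels: a listed point, or the origin of a listed thing).
The state is a dict: "t": time; "joint_positions": joint angles; "qd": joint speeds; "tau": joint torques, N m; "eef_pos": TCP position; "orientation": TCP orientation; "force": force on the tool from outside, world axes, zero at the start; "wrist_torque": the same for the moment, N m; "gripper_width": finger opening in m.
Only numpy, scipy, OpenCV 4.12 (cv2) and the standard library are available. Lean on these libraries where they do the work, as an engineer would, in place of code of your own. Each camera call takes 0.05 s, during which the arm holds its last target.

## Working session

There is one attempt and no reset: what is moved stays moved. The work goes in short steps, Python scripts to look and compute and a tool call to move; the robot and the scene stay as the last step left them, time stands still between calls to the robot, and variables do not carry over. Pictures are saved under pics/ and viewed, and the job is handed in when it is done.

Besides the shell and the picture viewer there is one more tool, called after "Request:" by a JSON object that holds its "name" and its "arguments", one argument or row to a line. arm_command: Moves the arm, as the interface text tells. Its arguments: {"type":"object","properties":{"hand":{"type":"array","items":{"type":"number"}},"dp":{"type":"array","items":{"type":"array","items":{"type":"number"}}},"twist":{"type":"array","items":{"type":"number"}},"squeeze":{"type":"number"}},"required":["hand","dp","twist"]}

```bash
ls; mkdir -p pics; cat > h.py <<'E'
import numpy as np, cv2, pickle
from bench import observe, read_camera, finish_job, find_in, landmark_of, grip_point_offset
from scipy.spatial.transform import Rotation as Ro
def save(p,n): cv2.imwrite('pics/'+n, p['pixels'][:,:,::-1])
def T_tool(s):
    T=np.eye(4); T[:3,:3]=Ro.from_euler('xyz',s['orientation']).as_matrix(); T[:3,3]=s['eef_pos']; return T
def world(p,u,v,T=None,z=None):
    K=p['camera_matrix']; T=p['cam_to_world'] if T is None else T
    ray=np.array([(u-K[0,2])/K[0,0],(v-K[1,2])/K[1,1],1])
    if z is None: d=p['range_z'][int(round(v)),int(round(u))]
    else:
        r=T[:3,:3]@ray; d=(z-T[2,3])/r[2]
    return T[:3,:3]@(ray*d)+T[:3,3]
E
python3 - <<'E'
from h import *
s=observe(); print({k:np.round(v,3).tolist() for k,v in s.items()}); print(grip_point_offset)
for n in ['scene','top']:
    p=read_camera(n); save(p,n+'0.png'); pickle.dump(p,open(n+'0.pkl','wb'))
    for q in ['tray','jar','shutter_top','meter','scale_bar','lens_cap','hood','grip','spot','stand','home','mouth']:
        try:
            print(n,q,[(np.round(d['bbox']).tolist(),round(d['confidence'],2)) for d in find_in(p,q)][:3] if q in('tray','jar','hood') else '',[(np.round(d['xy'],1).tolist(),round(d['confidence'],2)) for d in landmark_of(p,q)][:3])
        except Exception as e: print(n,q,e)
print(observe()['t'])
E
```

```text
pics
{'t': 0.0, 'joint_positions': [1.031, 0.576, 0.025, 1.438, -0.015, 1.129, -0.057], 'qd': [-0.0, 0.001, -0.001, 0.0, -0.001, -0.0, -0.0], 'tau': [0.001, -76.573, 2.25, -28.595, 0.015, 0.013, 0.0], 'eef_pos': [0.297, -0.606, 0.23], 'orientation': [-1.571, 0.002, -1.115], 'force': [0.134, 0.967, -0.195], 'wrist_torque': [0.009, -0.01, 0.007], 'gripper_width': 0.085}
0.0187
scene tray [([252.0, 213.0, 71.0, 52.0], 0.58), ([126.0, 191.0, 18.0, 24.0], 0.56), ([201.0, 211.0, 280.0, 264.0], 0.22)] [([421.1, 249.8], 0.97), ([114.8, 190.7], 0.58), ([251.9, 215.0], 0.57)]
scene jar [([241.0, 202.0, 25.0, 46.0], 0.77)] [([238.0, 216.4], 0.72), ([182.0, 256.1], 0.5)]
scene shutter_top  [([325.6, 282.6], 0.82), ([181.4, 256.7], 0.63), ([238.6, 215.8], 0.6)]
scene meter  [([194.5, 161.6], 0.95)]
scene scale_bar  [([255.0, 271.3], 0.89)]
scene lens_cap  []
scene hood [([153.0, 246.0, 124.0, 168.0], 0.87), ([251.0, 214.0, 71.0, 53.0], 0.19)] []
scene grip  [([270.6, 194.0], 0.64), ([443.2, 215.0], 0.63), ([110.9, 190.0], 0.53)]
scene spot  [([411.1, 255.2], 0.88), ([114.6, 184.6], 0.79), ([238.8
[... 332 characters left out ...]
.0], 0.82), ([303.9, 211.3], 0.65)]
top jar [([306.0, 196.0, 21.0, 23.0], 0.91), ([204.0, 202.0, 15.0, 15.0], 0.5)] [([303.0, 198.5], 0.91)]
top shutter_top  [([301.4, 198.4], 0.52), ([203.9, 204.9], 0.51)]
top meter  [([385.4, 210.7], 0.81)]
top scale_bar  [([258.7, 182.5], 0.56)]
top lens_cap  [([340.0, 189.8], 0.74)]
top hood [([312.0, 102.0, 120.0, 74.0], 0.77), ([306.0, 134.0, 130.0, 269.0], 0.38), ([208.0, 206.0, 17.0, 15.0], 0.33)] []
top grip  [([387.1, 133.9], 0.81), ([298.3, 224.8], 0.79), ([189.4, 322.6], 0.72)]
top spot  [([402.0, 143.8], 0.92), ([303.7, 201.3], 0.81), ([189.3, 281.5], 0.65)]
top stand  []
top home  [([305.7, 146.5], 0.56)]
top mouth  [([300.0, 173.2], 0.97)]
1.6
```

View pics/scene0.png

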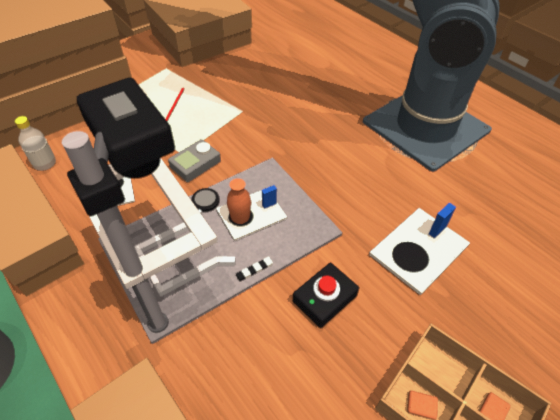

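View pics/top0.png

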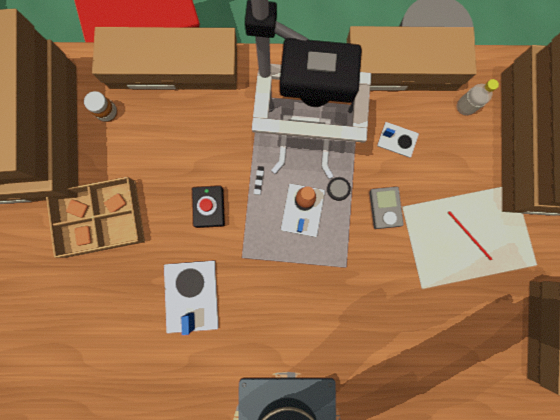

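```bash
python3 - <<'E'
from h import *
p=pickle.load(open('top0.pkl','rb'))
im=p['pixels'][60:260,180:420,::-1]
cv2.imwrite('pics/topcrop.png',cv2.resize(im,(720,600),interpolation=cv2.INTER_CUBIC))
E
```

```text
(no output)
```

View pics/topcrop.png

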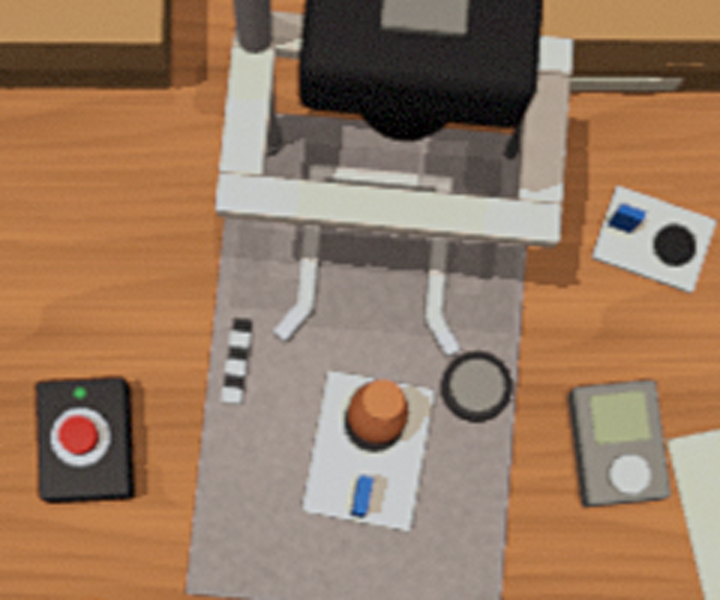

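```bash
python3 - <<'E'
from h import *
for n in ['top','scene']:
    p=pickle.load(open(n+'0.pkl','rb'))
    K=p['camera_matrix'];T=p['cam_to_world'];print(n,np.round(T,3).tolist(),np.round(K,1).tolist())
p=pickle.load(open('top0.pkl','rb'))
K=p['camera_matrix'];T=p['cam_to_world']
v,u=np.mgrid[0:420,0:560]; d=p['range_z']
P=np.stack([(u-K[0,2])/K[0,0]*d,(v-K[1,2])/K[1,1]*d,d],-1)@T[:3,:3].T+T[:3,3]
print('table',np.median(P[300:340,250:350,2]),'board',np.median(P[220:255,260:270,2]), 'tray', P[222,290,2],P[225,310])
def pr(nm,m):
    pts=P[m]; 
    r=cv2.minAreaRect((pts[:,:2]*1000).astype(np.float32)); print(nm,m.sum(),r)
    return pts
rgb=p['pixels'].astype(int)
hsv=cv2.cvtColor(p['pixels'],cv2.COLOR_RGB2HSV)
roi=np.zeros((420,560),bool);roi[178:250,270:335]=1
white=(hsv[...,1]<60)&(hsv[...,2]>185)
traym=roi&(P[...,2]>.015)&(P[...,2]<.03)&white
pr('traywhite',traym)
blue=roi&(hsv[...,0]>100)&(hsv[...,0]<130)&(hsv[...,1]>120)
pr('blue',blue); pr('bluetop',blue&(P[...,2]>.06))
print(P[blue][:,2].round(3).max())
jar=roi&(P[...,2]>.04)&(hsv[...,0]<15)&(hsv[...,1]>100)
pr('jar',jar); print(P[jar].mean(0),P[jar][:,2].max())
bo=np.zeros_like(roi);bo[60:270,235:362]=1
board=bo&(P[...,2]>.006)&(P[...,2]<.02)
pr('board',board)
hood=bo&(P[...,2]>.17)&(P[...,2]<.21)
pr('hood',hood); print('hoodz',np.median(P[hood][:,2]))
red=(hsv[...,1]>150)&((hsv[...,0]<5)|(hsv[...,0]>174)); rr=np.zeros_like(roi);rr[190:222,192:222]=1
pr('btn',red&rr);print(P[red&rr].mean(0))
box=np.zeros_like(roi);box[175:240,180:240]=1
pr('box',box&(P[...,2]>.03)&(P[...,2]<.042))
rail=np.zeros_like(roi);rail[135:172,280:330]=1
pr('rails',rail&(P[...,2]>.021)&(P[...,2]<.03))
for nm,q in dict(nl=(243.,258),nr=(346,265)).items(): print(nm,world(p,*q,z=.012))
E
```

```text
top [[0.003, -0.993, 0.115, 0.398], [-1.0, -0.004, -0.008, 0.022], [0.008, -0.115, -0.993, 0.956], [0.0, 0.0, 0.0, 1.0]] [[379.8, 0.0, 280.9], [0.0, 379.8, 214.6], [0.0, 0.0, 1.0]]
scene [[-0.779, 0.483, -0.4, 0.853], [0.627, 0.606, -0.489, 0.449], [0.006, -0.632, -0.775, 0.757], [0.0, 0.0, 0.0, 1.0]] [[453.3, 0.0, 276.3], [0.0, 453.3, 207.2], [0.0, 0.0, 1.0]]
table -0.0006142713217680562 board 0.011042295099416621 tray 0.019721828870623015 [ 0.48078979 -0.05725502  0.02356254]
traywhite 1002 ((519.6665649414062, -38.44725799560547), (88.60758209228516, 119.16688537597656), 79.58062744140625)
blue 57 ((477.12554931640625, -30.632427215576172), (10.458080291748047, 27.976255416870117), 78.87467193603516)
bluetop 55 ((477.2156982421875, -30.65015411376953), (10.458080291748047, 27.792510986328125), 78.87467193603516)
0.074
jar 331 ((484.7630920410156, -6.831718444824219), (44.77333068847656, 177.01414489746094), 57.41285705566406)
[ 0.53619717 -0.04016215  0.11157574] 0.9559245891701373
board 12128 ((647.5033569335938, -16.52655029296875), (311.31170654296875, 533.8313598632812), 88.9200210571289)
hood 2791 ((729.0042724609375, -43.32472229003906), (232.62698364257812, 151.20150756835938), 84.71534729003906)
hoodz 0.1897127474823712
btn 119 ((526.1280517578125, 194.6939697265625), (27.192646026611328, 27.30392837524414), 4.083598613739014)
[0.52568374 0.19415127 0.05660395]
box 1040 ((526.7079467773438, 196.59132385253906), (100.12456512451172, 74.96178436279297), 3.4820444583892822)
rails 302 ((662.83154296875, -45.29651641845703), (128.9261016845703, 83.20531463623047), 84.41779327392578)
nl [0.39945887 0.10763729 0.012     ]
nr [ 0.38311184 -0.14656915  0.012     ]
```

```bash
python3 - <<'E'
from h import *
p=pickle.load(open('top0.pkl','rb'))
K=p['camera_matrix'];T=p['cam_to_world']
v,u=np.mgrid[0:420,0:560]; d=p['range_z']
P=np.stack([(u-K[0,2])/K[0,0]*d,(v-K[1,2])/K[1,1]*d,d],-1)@T[:3,:3].T+T[:3,3]
bo=np.zeros((420,560),bool);bo[60:150,235:400]=1
hood=bo&(P[...,2]>.175)&(P[...,2]<.205)
pts=(P[hood][:,:2]*1000).astype(np.float32); r=cv2.minAreaRect(pts);print(r)
# board edges: sub rows
hsv=cv2.cvtColor(p['pixels'],cv2.COLOR_RGB2HSV)
L=[];R=[]
for row in range(200,256,2):
    sat=hsv[row,:,1].astype(int)
    # wood is saturated, board not
    g=np.where((sat[225:370]<75))[0]+225
    if row>=0:
        l=g.min();rr=g[g<356].max()
        L.append(world(p,l-.5,row,z=.012)[:2]);R.append(world(p,rr+.5,row,z=.012)[:2])
L=np.array(L);R=np.array(R)
for nm,A in(('L',L),('R',R)):
    c=np.polyfit(A[:,0],A[:,1],1); res=A[:,1]-np.polyval(c,A[:,0]); k=abs(res)<.004;c=np.polyfit(A[k,0],A[k,1],1);print(nm,np.degrees(np.arctan(c[0])),np.polyval(c,[.4,.6]),k.sum(),A[:,1].round(3)[::4])
N=[]
for col in range(252,340,4):
    sat=hsv[:,col,1].astype(int); g=np.where(sat[230:280]<75)[0]+230; N.append(world(p,col,g.max()+.5,z=.012)[:2])
N=np.array(N);c=np.polyfit(N[:,1],N[:,0],1);print('near',-np.degrees(np.arctan(c[0])),np.polyval(c,[.1,-.15,-.02]))
# rails: white pixels rows 140-165
yaw=np.radians(-5.3); X=np.array([np.cos(yaw),np.sin(yaw)]);Y=np.array([-X[1],X[0]])
o=np.array([.600,-.034])
for row in range(136,172,3):
    w=(hsv[row,:,2]>150)&(hsv[row,:,1]<70)
    g=np.where(w[268:345])[0]+268
    q=[world(p,x,row,z=.026)[:2]-o for x in g]
    print(row,[(round(a@X*1000),round(a@Y*1000)) for a in q][::2])
E
```

```text
((728.6613159179688, -47.031898498535156), (240.07301330566406, 151.20150756835938), 84.71534729003906)
L -5.277341373996933 [0.11206575 0.09359208] 28 [0.098 0.101 0.103 0.105 0.107 0.107 0.109]
R -5.126259113963953 [-0.14861413 -0.16655605] 28 [-0.161 -0.16  -0.157 -0.157 -0.154 -0.154 -0.151]
near -5.127621300758048 [0.39999872 0.37756533 0.3892307 ]
136 [(99, 76), (100, 71), (102, 48), (111, -40), (111, -45), (112, -50), (112, -55), (113, -60), (113, -65), (114, -70), (114, -75), (115, -80), (115, -85), (116, -90), (116, -95), (117, -100)]
139 [(104, -53)]
142 []
145 []
148 [(67, 86), (67, 81), (68, 76), (68, 71), (69, 66), (69, 61), (70, 56), (70, 51), (71, 46)]
151 [(59, 85), (60, 80), (60, 75), (61, 70), (61, 65), (62, 60), (62, 55), (63, 50), (65, 30), (66, 15), (67, 10), (67, 5), (70, -23), (73, -53), (73, -58)]
154 [(52, 84), (52, 79), (52, 74), (54, 54), (55, 49), (56, 39), (56, 34), (65, -51), (65, -56), (66, -61), (67, -76), (68, -81), (68, -86), (69, -91)]
157 [(45, 68), (47, 56), (47, 51), (48, 46), (48, 36), (53, -9), (57, -54), (58, -59), (59, -72), (60, -77), (60, -82), (61, -87), (61, -92)]
160 [(36, 85), (39, 58), (39, 53), (40, 48), (41, 35), (42, 23), (44, 8), (44, 3), (47, -30), (49, -50), (50, -55), (50, -60)]
163 [(28, 84), (29, 79), (29, 74), (30, 62), (31, 57), (31, 52), (33, 39), (33, 34), (35, 19), (36, 2), (39, -28), (42, -53), (42, -58)]
166 [(21, 84), (21, 79), (22, 74), (22, 69), (23, 64), (23, 59), (24, 54), (27, 19), (30, -16), (34, -54), (35, -59), (35, -64)]
169 [(13, 83), (13, 78), (14, 73), (14, 68), (15, 63), (16, 50), (17, 45), (17, 40), (18, 35), (18, 31), (19, 26), (19, 21), (20, 13), (21, 3), (22, -9), (23, -14), (23, -24), (24, -34), (26, -54), (27, -59), (27, -64), (28, -69), (30, -87)]
```

Request:
{"name": "arm_command", "arguments": {
  "hand": [-1,-1,-1,-1,-1,-1,-1,-1,-1,-1],
  "dp": [
    [0,0,0],
    [0,0,0],
    [0,0,0],
    [0,0,0],
    [0,0,0],
    [-30,0,4],
    [-30,0,4],
    [-30,0,4],
    [-30,0,4],
    [-30,0,4]
  ],
  "twist": [7.3,7.3,7.3,7.3,7.3,0,0,0,0,0]
}}

```text
t: 2.6
eef_pos: [0.3442, -0.461, 0.2314]
orientation: [-1.571, -0.0, -1.752]
force: [0.1, -0.4, 0.8]
gripper_width: 0.0855
```

```bash
python3 - <<'E'
from h import *
s=observe(); p=read_camera('wrist'); save(p,'w0.png'); print(np.round(p['mount'],3).tolist())
print(s['eef_pos'],np.degrees(s['orientation']),s['t'])
E
```

```text
[[1.0, 0.0, 0.0, -0.0], [-0.0, -0.264, 0.965, -0.143], [0.0, -0.965, -0.264, 0.067], [0.0, 0.0, 0.0, 1.0]]
[ 0.34417088 -0.46098989  0.23140041] [-8.99843897e+01 -5.97873848e-03 -1.00379513e+02] 2.6
```

Request:
{"name": "arm_command", "arguments": {
  "hand": [-1,-1,-1,-1,-1,-1,-1,-1,-1,-1],
  "dp": [
    [-45,0,5],
    [-45,0,5],
    [-45,0,5],
    [-45,0,5],
    [-45,0,5],
    [-45,0,5],
    [-45,0,5],
    [-45,0,5],
    [-45,0,5],
    [-40,0,3]
  ],
  "twist": [0,0,0,0,0,0,0,0,0,0]
}}

```text
t: 3.65
eef_pos: [0.472, -0.0308, 0.2316]
orientation: [-1.57, 0.0, -1.751]
force: [0.9, -0.1, 1.1]
gripper_width: 0.0853
```

Request:
{"name": "arm_command", "arguments": {
  "hand": [-1,-1,-1,-1,-1,-1,-1,-1,-1,-1],
  "dp": [
    [0,0,0],
    [0,0,0],
    [0,0,0],
    [0,0,0],
    [0,0,0],
    [0,0,0],
    [0,0,0],
    [0,0,0],
    [0,0,0],
    [0,0,0]
  ],
  "twist": [-8.5,-8.5,-8.5,-8.5,-8.5,-8.5,-8.5,-8.5,-8.5,-8.5]
}}

```text
t: 4.65
eef_pos: [0.4714, -0.0333, 0.2315]
orientation: [-1.571, -0.0, -0.263]
force: [0.1, -0.2, -1.4]
gripper_width: 0.0854
```

Request:
{"name": "arm_command", "arguments": {
  "hand": [-1,-1,-1,-1,-1,-1,-1,-1,-1,-1],
  "dp": [
    [0,0,0],
    [0,0,0],
    [0,0,0],
    [0,0,0],
    [0,0,0],
    [0,0,0],
    [0,0,0],
    [0,0,0],
    [0,0,0],
    [0,0,0]
  ],
  "twist": [-8.5,-8.5,-8.5,-8.5,-8.5,-8.5,-8.5,-8.5,-8.5,-8.5]
}}

```text
t: 5.65
eef_pos: [0.4714, -0.0333, 0.2315]
orientation: [-1.571, -0.0, 1.221]
force: [0.8, 0.0, -0.5]
gripper_width: 0.0856
```

Request:
{"name": "arm_command", "arguments": {
  "hand": [-1,-1],
  "dp": [
    [0,0,0],
    [0,0,0]
  ],
  "twist": [-8.5,-1.5]
}}

```text
t: 5.85
eef_pos: [0.4714, -0.0333, 0.2314]
orientation: [-1.571, -0.0, 1.392]
force: [0.3, -0.4, 0.8]
gripper_width: 0.0856
```

```bash
python3 - <<'E'
from h import *
s=observe(); p=read_camera('wrist'); save(p,'w1.png'); T=T_tool(s)@p['mount']
print(s['eef_pos'],np.degrees(s['orientation']),s['t'],s['joint_positions'])
pickle.dump((s,p),open('w1.pkl','wb'))
for q in ['grip','spot','tray','jar']:
    print(q,[(np.round(d['xy'],1).tolist(),round(d['confidence'],2)) for d in landmark_of(p,q)][:3])
K=p['camera_matrix'];d=p['range_z'];v,u=np.mgrid[0:420,0:560]
P=np.stack([(u-K[0,2])/K[0,0]*d,(v-K[1,2])/K[1,1]*d,d],-1)@T[:3,:3].T+T[:3,3]
hsv=cv2.cvtColor(p['pixels'],cv2.COLOR_RGB2HSV)
blue=(hsv[...,0]>100)&(hsv[...,0]<130)&(hsv[...,1]>120)&(d>0)&(abs(P[...,2]-.071)<.004)
print(blue.sum(),cv2.minAreaRect((P[blue][:,:2]*1000).astype(np.float32)) if blue.sum() else '', np.median(P[blue][:,2]))
E
```

```text
[ 0.4713877  -0.03334736  0.23137733] [-9.00084818e+01 -1.13306172e-02  7.97771321e+01] 5.85 [ 0.45077773  0.32080195 -0.6321739   1.93613935  0.22995436  0.95596176
  1.10155269]
grip [([279.9, 196.4], 0.98)]
spot [([514.0, 8.8], 0.96), ([278.7, 241.5], 0.83)]
tray [([272.8, 219.8], 0.9), ([276.2, 241.5], 0.17)]
jar [([277.6, 241.8], 0.74), ([370.5, 260.0], 0.72)]
318 ((479.37481689453125, -30.385766983032227), (10.079046249389648, 28.960628509521484), 79.7391586303711) 0.07180773327798232
```

View pics/w1.png

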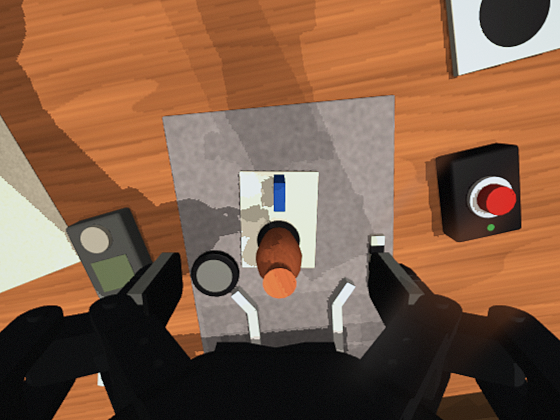

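Request:
{"name": "arm_command", "arguments": {
  "hand": [-1,-1,-1,-1,-1,-1,-1,-1,-1,-1],
  "dp": [
    [4,0,0],
    [0,25,0],
    [0,25,0],
    [0,25,0],
    [0,25,0],
    [0,25,0],
    [0,20,0],
    [0,12,0],
    [0,4,0],
    [0,0,0]
  ],
  "twist": [0,0,0,0,0,0,0,0,0,0]
}}

```text
t: 7.1
eef_pos: [0.4721, -0.0289, 0.0703]
orientation: [-1.571, 0.0, 1.39]
force: [0.8, -0.9, -0.4]
gripper_width: 0.0851
```

```bash
python3 - <<'E'
from h import *
p=read_camera('scene'); save(p,'s1.png')
cv2.imwrite('pics/s1c.png',cv2.resize(p['pixels'][120:300,120:360,::-1],(720,540),interpolation=cv2.INTER_CUBIC))
print(observe()['eef_pos'])
E
```

```text
[ 0.47235992 -0.02893851  0.07075235]
```

View pics/s1c.png

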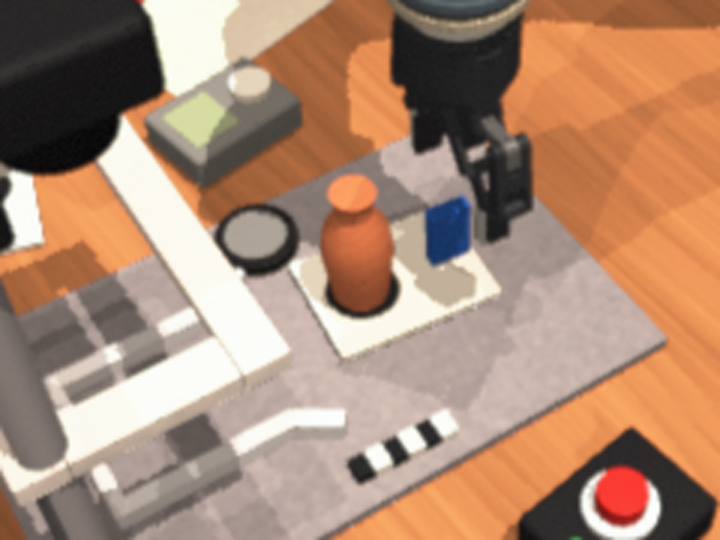

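Request:
{"name": "arm_command", "arguments": {
  "hand": [-1,-1,-1,-1,1,1,1,1,1,1],
  "dp": [
    [0,10,0],
    [0,10,0],
    [0,8,0],
    [0,0,0],
    [0,0,0],
    [0,0,0],
    [0,0,0],
    [0,0,0],
    [0,0,0],
    [0,0,0]
  ],
  "twist": [0,0,0,0,0,0,0,0,0,0],
  "squeeze": 20
}}

```text
t: 8.15
eef_pos: [0.4721, -0.0292, 0.0425]
orientation: [-1.571, 0.0, 1.389]
force: [-1.0, -0.3, 3.8]
gripper_width: 0.0114
```

```bash
python3 - <<'E'
from h import *
s=observe();p=read_camera('scene'); save(p,'s2.png')
cv2.imwrite('pics/s2c.png',cv2.resize(p['pixels'][120:300,120:360,::-1],(720,540),interpolation=cv2.INTER_CUBIC))
print(s['eef_pos'],np.degrees(s['orientation']),s['gripper_width'],s['force'],s['t'])
E
```

```text
[ 0.47208524 -0.02923968  0.04252027] [-9.00197312e+01  3.70225380e-03  7.96000172e+01] 0.011364477751733704 [-1.01842508 -0.33476337  3.82561015] 8.15
```

View pics/s2c.png

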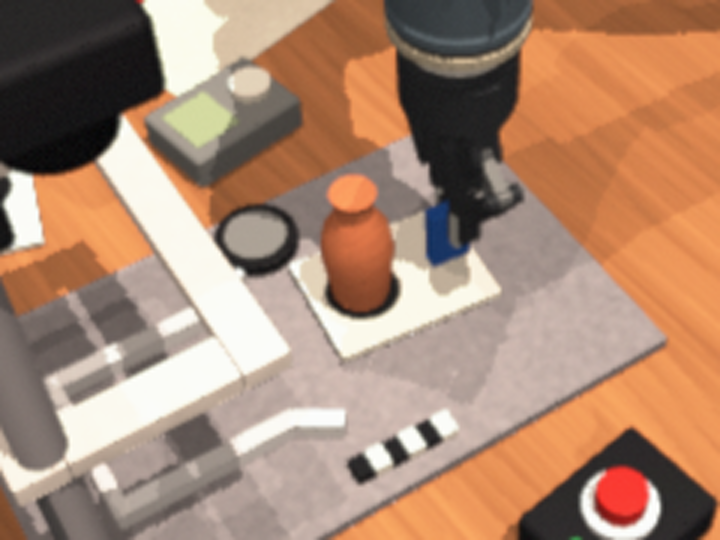

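Request:
{"name": "arm_command", "arguments": {
  "hand": [1,1,1,1,1,1,1,1,1,1],
  "dp": [
    [0,0,0],
    [0,0,0],
    [0,0,0],
    [0,0,0],
    [1.3,0,-2],
    [1.3,0,-4],
    [1.3,0,-6],
    [1.3,0,-6],
    [0,0,-6],
    [0,0,-6]
  ],
  "twist": [-1.2,-1.4,-1.4,-1.1,0,0,0,0,0,0]
}}

```text
t: 9.2
eef_pos: [0.5016, -0.0266, 0.0425]
orientation: [-1.569, 0.0, 1.48]
force: [-5.8, 0.1, 11.0]
gripper_width: 0.0114
```

```bash
cat > m.py <<'E'
from h import *
def stand(pt):
    y=np.radians(-5.25);X=np.array([np.cos(y),np.sin(y)]);Y=np.array([-X[1],X[0]])
    r=np.array(pt[:2])-np.array([.598,-.0355]); return np.round([1000*r@X,1000*r@Y],1)
E
python3 - <<'E'
from m import *
s=observe();p=read_camera('scene'); save(p,'s3.png')
cv2.imwrite('pics/s3c.png',cv2.resize(p['pixels'][120:300,120:360,::-1],(720,540),interpolation=cv2.INTER_CUBIC))
print(s['eef_pos'],np.degrees(s['orientation']),s['gripper_width'],s['force'],s['t'],stand(s['eef_pos']))
E
```

```text
[ 0.50156918 -0.02659084  0.04251203] [-8.99212186e+01  2.70931986e-02  8.48197164e+01] 0.011372994272023472 [-5.84393135  0.14099693 10.96573196] 9.2 [-96.8   0. ]
```

View pics/s3c.png

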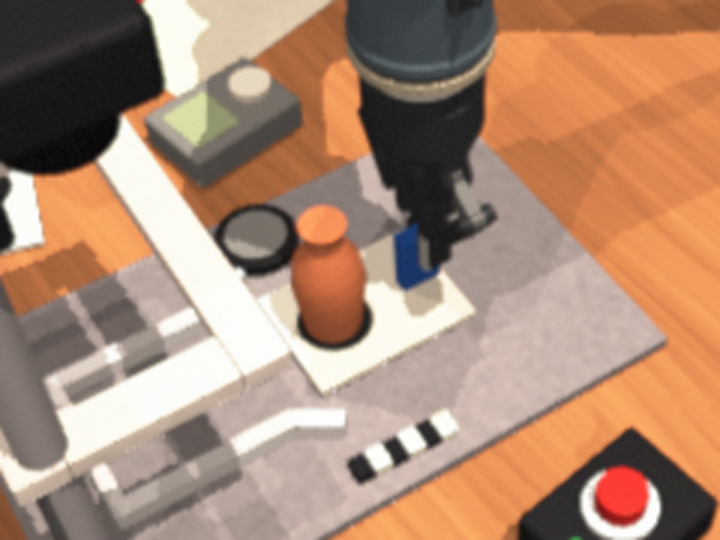

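Request:
{"name": "arm_command", "arguments": {
  "hand": [1,1,1,1,1,1,1,1],
  "dp": [
    [0,-0.3,-2],
    [0,0,-4],
    [0,0,-6],
    [0,0,-6],
    [0,0,-6],
    [0,0,-6],
    [0,0,-4],
    [0,0,-2]
  ],
  "twist": [0,0,0,0,0,0,0,0]
}}

```text
t: 10.05
eef_pos: [0.5386, -0.0301, 0.0425]
orientation: [-1.571, -0.0, 1.478]
force: [-3.7, 0.3, 5.1]
gripper_width: 0.0114
```

```bash
python3 - <<'E'
from m import *
s=observe();p=read_camera('scene'); save(p,'s4.png');p=read_camera('top')
cv2.imwrite('pics/s4c.png',cv2.resize(p['pixels'][60:260,180:420,::-1],(720,600),interpolation=cv2.INTER_CUBIC))
print(s['eef_pos'],np.degrees(s['orientation']),s['gripper_width'],s['force'],s['wrist_torque'],s['t'],stand(s['eef_pos']))
E
```

```text
[ 0.53858459 -0.0300856   0.04253442] [-8.99985480e+01 -5.94214211e-03  8.47081919e+01] 0.011447812805181262 [-3.68681517  0.25853503  5.12770883] [0.11768613 0.76894081 0.02290877] 10.05 [-59.7  -0. ]
```

View pics/s4c.png

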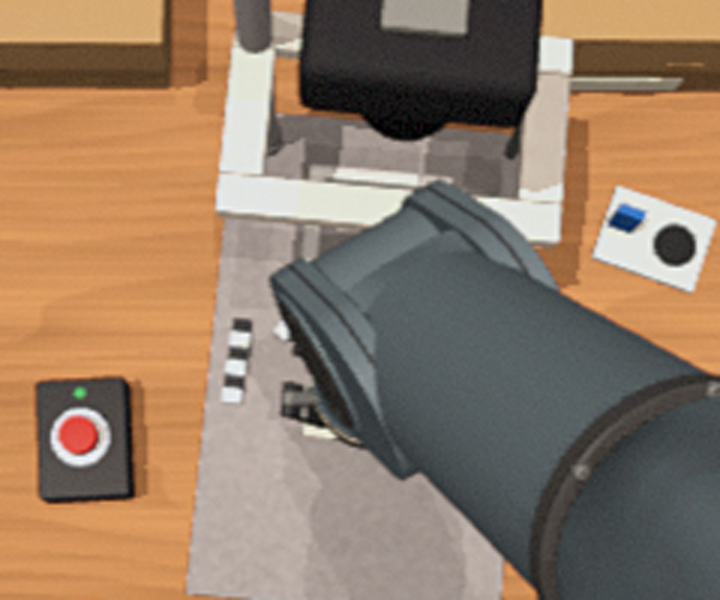

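View pics/s4.png

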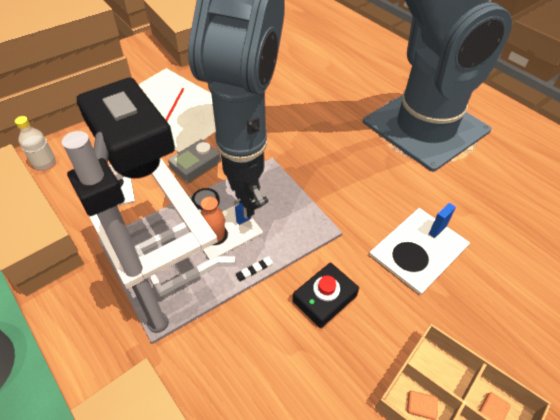

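```bash
python3 - <<'E'
from m import *
s=observe()
for n in ['top','scene']:
    p=read_camera(n); T=p['cam_to_world'];K=p['camera_matrix'];d=p['range_z'];v,u=np.mgrid[0:420,0:560]
    P=np.stack([(u-K[0,2])/K[0,0]*d,(v-K[1,2])/K[1,1]*d,d],-1)@T[:3,:3].T+T[:3,3]
    P=P[(d>0)]; y=np.radians(-5.25);X=np.array([np.cos(y),np.sin(y)]);Y=np.array([-X[1],X[0]]);r=P[:,:2]-[.598,-.0355]
    sx=r@X*1000;sy=r@Y*1000;z=P[:,2]*1000
    for z0 in range(40,600,20):
        m=(z>z0)&(z<=z0+20)&(abs(sy)<130)&(sx>-160)&(sx<230)
        if m.sum(): 
            a=sx[m]; h,e=np.histogram(a,bins=np.arange(-160,240,20)); print(n,z0,h.tolist())
E
```

```text
top 40 [0, 0, 0, 0, 0, 0, 0, 0, 0, 0, 0, 0, 0, 0, 0, 0, 6, 17, 0]
top 60 [0, 0, 0, 0, 0, 0, 0, 0, 0, 0, 0, 0, 0, 0, 0, 0, 8, 10, 0]
top 80 [0, 0, 0, 0, 6, 0, 0, 0, 0, 0, 0, 0, 0, 0, 0, 0, 1, 2, 0]
top 100 [0, 0, 0, 0, 21, 0, 0, 0, 0, 0, 0, 0, 0, 0, 0, 0, 2, 2, 0]
top 120 [0, 0, 0, 0, 57, 35, 0, 0, 0, 0, 0, 0, 0, 0, 0, 0, 2, 0, 0]
top 140 [0, 0, 0, 0, 28, 7, 0, 0, 0, 0, 0, 0, 0, 0, 0, 0, 0, 0, 0]
top 160 [0, 0, 0, 9, 0, 0, 0, 0, 0, 0, 35, 0, 1, 5, 3, 4, 5, 0, 0]
top 180 [0, 0, 0, 14, 0, 0, 0, 0, 0, 0, 194, 729, 379, 265, 265, 251, 239, 185, 53]
top 200 [0, 0, 0, 0, 0, 0, 0, 0, 0, 0, 0, 0, 0, 0, 0, 0, 53, 6, 0]
top 220 [0, 0, 6, 12, 3, 0, 0, 0, 0, 0, 0, 0, 0, 0, 0, 0, 57, 5, 0]
top 240 [0, 0, 5, 33, 11, 0, 0, 0, 0, 0, 0, 0, 0, 0, 0, 0, 61, 7, 0]
top 260 [0, 0, 0, 15, 2, 0, 0, 0, 0, 0, 0, 0, 6, 0, 0, 0, 65, 9, 0]
top 280 [0, 0, 0, 2, 1, 0, 0, 0, 0, 0, 0, 0, 109, 0, 0, 0, 74, 8, 0]
top 300 [0, 0, 0, 0, 3, 0, 0, 0, 0, 0, 0, 1, 37, 0, 0, 0, 79, 6, 0]
top 320 [0, 0, 0, 0, 0, 0, 0, 0, 0, 0, 0, 71, 0, 0, 0, 0, 66, 1, 0]
top 340 [0, 0, 0, 0, 0, 0, 0, 0, 0, 0, 0, 393, 0, 0, 0, 0, 55, 1, 0]
top 
[... 2047 characters left out ...]
0, 8, 53, 54, 59, 52, 37, 189, 3]
scene 340 [0, 0, 3, 20, 60, 244, 370, 104, 0, 0, 0, 48, 175, 186, 191, 248, 11, 21, 18]
scene 360 [0, 0, 25, 60, 65, 83, 89, 70, 5, 0, 0, 260, 922, 657, 856, 1089, 216, 57, 50]
scene 380 [0, 15, 64, 78, 88, 161, 231, 195, 67, 0, 0, 4, 140, 469, 350, 77, 352, 388, 309]
scene 400 [0, 54, 71, 87, 97, 217, 377, 292, 116, 0, 0, 0, 0, 0, 0, 0, 65, 290, 7]
scene 420 [12, 81, 86, 96, 133, 465, 492, 368, 49, 0, 0, 0, 0, 0, 0, 0, 70, 328, 12]
scene 440 [12, 84, 94, 110, 378, 587, 361, 202, 0, 0, 0, 0, 0, 0, 0, 0, 55, 312, 4]
scene 460 [0, 7, 59, 184, 494, 380, 237, 5, 0, 0, 0, 0, 0, 0, 0, 0, 0, 0, 0]
scene 480 [0, 0, 0, 20, 0, 0, 0, 0, 0, 0, 0, 0, 0, 0, 0, 0, 0, 0, 0]
```

Request:
{"name": "arm_command", "arguments": {
  "hand": [1,1,1,1,1,1,1,1],
  "dp": [
    [0,0,-2],
    [0,0,-4],
    [0,0,-6],
    [0,0,-6],
    [0,0,-6],
    [0,0,-6],
    [0,0,-3],
    [0,0,0]
  ],
  "twist": [0,0,0,0,0,0,0,0]
}}

```text
t: 11.05
eef_pos: [0.5721, -0.0331, 0.0426]
orientation: [-1.572, -0.0, 1.478]
force: [2.1, -0.3, -0.8]
gripper_width: 0.0113
```

```bash
cat > prof.py <<'E'
from m import *
def prof(s=None):
    for n in ['top','scene']:
        p=read_camera(n); T=p['cam_to_world'];K=p['camera_matrix'];d=p['range_z'];v,u=np.mgrid[0:420,0:560]
        P=np.stack([(u-K[0,2])/K[0,0]*d,(v-K[1,2])/K[1,1]*d,d],-1)@T[:3,:3].T+T[:3,3]
        P=P[(d>0)]; y=np.radians(-5.25);X=np.array([np.cos(y),np.sin(y)]);Y=np.array([-X[1],X[0]]);r=P[:,:2]-[.598,-.0355]
        sx=r@X*1000;sy=r@Y*1000;z=P[:,2]*1000
        for z0 in range(160,500,20):
            m=(z>z0)&(z<=z0+20)&(abs(sy)<90)&(sx>-160)&(sx<120)
            a=np.sort(sx[m]); 
            if len(a)>10:
                i=np.argmax(np.diff(a)*(a[:-1]>-60)); print(n,z0,'gap',a[i].round(),a[i+1].round())
E
python3 - <<'E'
from prof import *
s=observe();p=read_camera('scene'); save(p,'s5.png')
cv2.imwrite('pics/s5c.png',cv2.resize(p['pixels'][100:310,80:360,::-1],(800,600),interpolation=cv2.INTER_CUBIC))
print(s['eef_pos'],np.degrees(s['orientation']),s['gripper_width'],s['force'],s['wrist_torque'],s['t'],stand(s['eef_pos']))
prof()
E
```

```text
[ 0.572115   -0.03312615  0.04259589] [-9.00753924e+01 -2.50519640e-02  8.47010198e+01] 0.011276107676271342 [ 2.14043537 -0.31860828 -0.83781584] [-0.14040976 -0.28995983  0.02976233] 11.05 [-26.  -0.]
top 160 gap -35.0 56.0
top 180 gap -46.0 56.0
top 220 gap -48.0 -42.0
top 240 gap -32.0 -29.0
top 260 gap -36.0 84.0
top 280 gap -28.0 80.0
top 300 gap -24.0 80.0
top 320 gap 72.0 73.0
top 340 gap 74.0 75.0
top 360 gap -37.0 69.0
top 380 gap -16.0 75.0
top 400 gap -15.0 5.0
top 420 gap -42.0 -41.0
top 440 gap -57.0 -56.0
top 460 gap -60.0 -59.0
top 480 gap -11.0 -10.0
scene 160 gap 12.0 86.0
scene 180 gap 12.0 58.0
scene 200 gap -52.0 -51.0
scene 220 gap -51.0 -49.0
scene 240 gap -51.0 -50.0
scene 260 gap 15.0 86.0
scene 280 gap 15.0 85.0
scene 300 gap 15.0 106.0
scene 320 gap 15.0 75.0
scene 340 gap 18.0 73.0
scene 360 gap 34.0 72.0
scene 380 gap 40.0 79.0
scene 400 gap -58.0 -57.0
scene 420 gap -39.0 -38.0
scene 440 gap 27.0 28.0
scene 460 gap 10.0 11.0
scene 480 gap -24.0 -23.0
```

View pics/s5c.png

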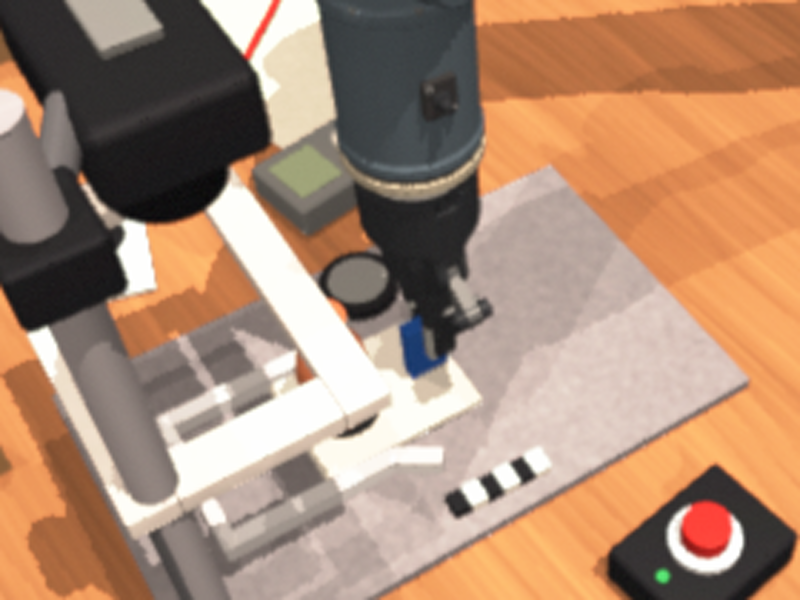

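Request:
{"name": "arm_command", "arguments": {
  "hand": [-1,-1,-1,-1,-1,-1,-1,-1,-1,-1],
  "dp": [
    [0,0,0],
    [0,0,0],
    [0,0,0],
    [0,0,0],
    [0,0,0],
    [0,-2,5],
    [0,-2,10],
    [0,-2,20],
    [0,0,30],
    [0,0,30]
  ],
  "twist": [0,0,0,0,0,0,0,0,0,0]
}}

```text
t: 12.2
eef_pos: [0.4747, -0.0243, 0.0488]
orientation: [-1.571, -0.0, 1.478]
force: [0.8, -0.0, 0.3]
gripper_width: 0.0849
```

Request:
{"name": "arm_command", "arguments": {
  "hand": [-1,-1,-1,-1,-1,-1,-1,-1,-1,-1],
  "dp": [
    [0,0,5],
    [0,0,0],
    [0,0,0],
    [0,0,0],
    [0,0,0],
    [0,0,0],
    [0,0,0],
    [0,0,0],
    [0,0,0],
    [0,0,0]
  ],
  "twist": [0,0,8.5,8.5,8.5,8.5,8.5,8.5,8.5,8.5]
}}

```text
t: 13.2
eef_pos: [0.4728, -0.0238, 0.0487]
orientation: [-1.571, -0.002, 0.286]
force: [-0.8, 0.5, 0.3]
gripper_width: 0.0855
```

Request:
{"name": "arm_command", "arguments": {
  "hand": [-1,-1,-1,-1],
  "dp": [
    [0,0,0],
    [0,0,0],
    [0,0,0],
    [0,0,0]
  ],
  "twist": [8.5,8.5,5,0]
}}

```text
t: 13.6
eef_pos: [0.4726, -0.0236, 0.0487]
orientation: [-1.571, -0.001, -0.093]
force: [-0.0, -0.3, -0.2]
gripper_width: 0.0857
```

```bash
python3 - <<'E'
from prof import *
s=observe();p=read_camera('scene'); save(p,'s6.png')
cv2.imwrite('pics/s6c.png',cv2.resize(p['pixels'][100:310,80:360,::-1],(800,600),interpolation=cv2.INTER_CUBIC))
print(s['eef_pos'],np.degrees(s['orientation']),s['gripper_width'],s['force'],s['wrist_torque'],s['t'],stand(s['eef_pos']))
p=read_camera('wrist'); save(p,'w6.png')
E
```

```text
[ 0.47262467 -0.0236271   0.04866222] [-8.99933464e+01 -6.47180219e-02 -5.33548480e+00] 0.08565012716608722 [-0.00342292 -0.32494589 -0.15200547] [ 0.00078892 -0.00596727 -0.00994388] 13.6 [-125.9    0.4]
```

View pics/s6c.png

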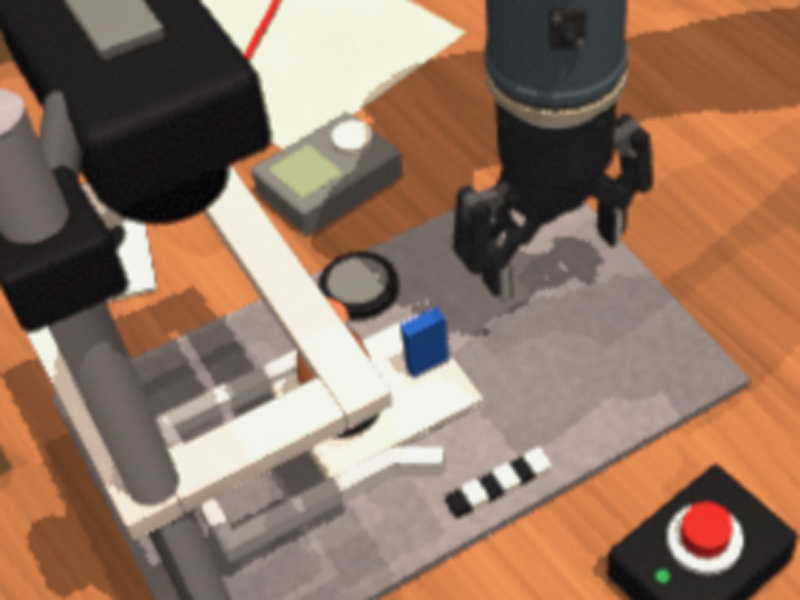

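View pics/w6.png

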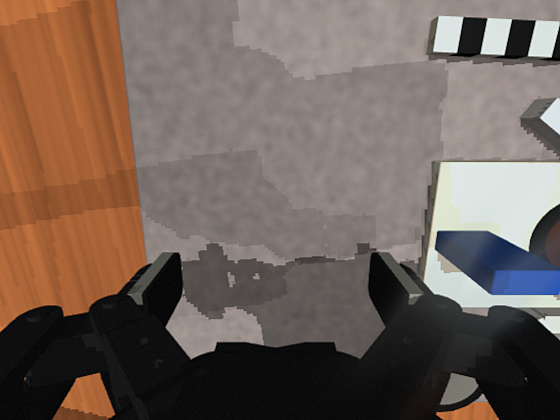

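Request:
{"name": "arm_command", "arguments": {
  "hand": [-1,-1,-1,-1,-1,-1,-1,-1,-1,-1],
  "dp": [
    [10,8,0],
    [10,8,0],
    [8,0,0],
    [3,0,0],
    [3,0,0],
    [3,0,0],
    [3,0,0],
    [3,0,0],
    [3,0,0],
    [3,0,0]
  ],
  "twist": [0,0,0,0,0,0,0,0,0,0]
}}

```text
t: 14.7
eef_pos: [0.5203, -0.0284, 0.0326]
orientation: [-1.571, 0.0, -0.092]
force: [-1.8, -0.2, 0.3]
gripper_width: 0.0853
```

```bash
cat > look.py <<'E'
from prof import *
import sys
k=sys.argv[1]
s=observe();p=read_camera('scene'); save(p,'s%s.png'%k)
cv2.imwrite('pics/s%sc.png'%k,cv2.resize(p['pixels'][100:310,80:360,::-1],(800,600),interpolation=cv2.INTER_CUBIC))
print(s['eef_pos'],np.degrees(s['orientation']),s['gripper_width'],s['force'],s['t'],stand(s['eef_pos']))
E
python3 look.py 7
```

```text
[ 0.52032187 -0.02841274  0.03263432] [-9.00021375e+01  1.33499669e-02 -5.28040517e+00] 0.0852605225090917 [-1.77956483 -0.16660545  0.25079556] 14.7 [-78.   -0.1]
```

View pics/s7c.png

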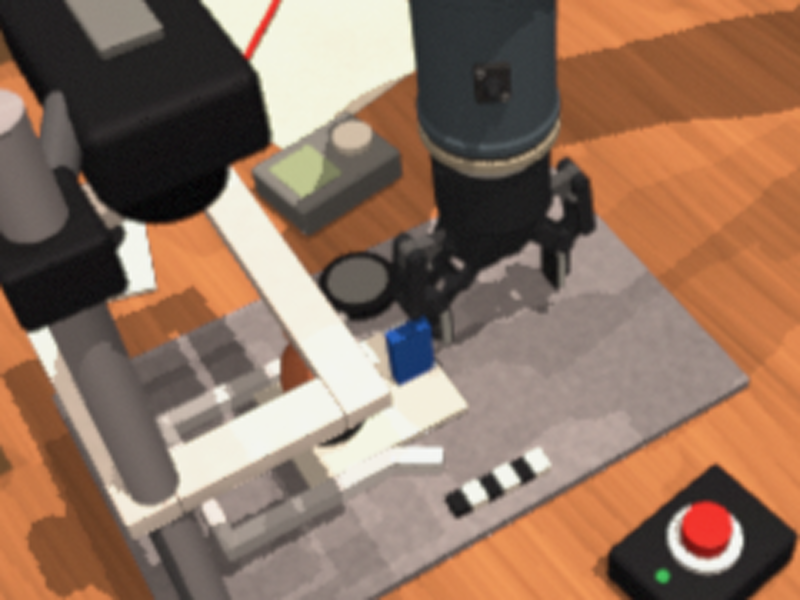

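```bash
cat > blade.py <<'E'
from prof import *
def blade(names=('scene',)):
    for n in names:
        p=read_camera(n); T=p['cam_to_world'];K=p['camera_matrix'];d=p['range_z'];v,u=np.mgrid[0:420,0:560]
        P=np.stack([(u-K[0,2])/K[0,0]*d,(v-K[1,2])/K[1,1]*d,d],-1)@T[:3,:3].T+T[:3,3]
        hsv=cv2.cvtColor(p['pixels'],cv2.COLOR_RGB2HSV)
        m=(hsv[...,0]>100)&(hsv[...,0]<130)&(hsv[...,1]>120)&(d>0)
        q=P[m]; st=np.array([stand(a) for a in q]); 
        k=(abs(st[:,1])<30)&(st[:,0]>-150)&(st[:,0]<120); st=st[k];z=q[k][:,2]
        print(n,k.sum(),'x',np.percentile(st[:,0],[2,50,98]),'y',np.percentile(st[:,1],[2,50,98]),'z',z.min(),z.max())
E
python3 -c "
from blade import *
blade()"
```

```text
scene 272 x [-19.6   -4.25   9.8 ] y [-2.6    6.1    8.474] z 0.026533727598949675 0.09573030623606404
```

Request:
{"name": "arm_command", "arguments": {
  "hand": [-1,-1,-1,-1,-1,-1,-1,-1,-1,-1],
  "dp": [
    [2,0,0],
    [4,0,0],
    [4,0,0],
    [4,0,0],
    [4,0,0],
    [4,0,0],
    [4,0,0],
    [4,0,0],
    [2,0,0],
    [0,0,0]
  ],
  "twist": [0,0,0,0,0,0,0,0,0,0]
}}

```text
t: 15.8
eef_pos: [0.5528, -0.0314, 0.0326]
orientation: [-1.571, -0.001, -0.092]
force: [-0.2, 0.6, -0.3]
gripper_width: 0.0855
```

```bash
python3 look.py 8; python3 -c "
from blade import *
blade();prof()"
```

```text
[ 0.55275195 -0.03138118  0.03260645] [-8.99943206e+01 -4.44244745e-02 -5.28839950e+00] 0.08550412626304531 [-0.16944317  0.63654694 -0.31963804] 15.8 [-45.4  -0. ]
scene 75 x [11.636 17.7   24.96 ] y [-2.816  5.8   12.552] z 0.03456110623642794 0.09481039372787126
top 180 gap 93.0 98.0
top 280 gap 91.0 92.0
top 300 gap 84.0 84.0
top 320 gap 73.0 74.0
top 340 gap -57.0 69.0
top 360 gap -34.0 69.0
top 380 gap -33.0 75.0
top 400 gap -51.0 -33.0
top 420 gap -43.0 -41.0
top 440 gap -49.0 -45.0
top 460 gap -30.0 -29.0
top 480 gap -46.0 -45.0
scene 160 gap -7.0 86.0
scene 180 gap -8.0 58.0
scene 200 gap -59.0 -57.0
scene 220 gap -57.0 -56.0
scene 240 gap -52.0 -51.0
scene 260 gap -4.0 85.0
scene 280 gap -4.0 86.0
scene 300 gap -4.0 106.0
scene 320 gap -3.0 74.0
scene 340 gap -1.0 73.0
scene 360 gap 8.0 72.0
scene 380 gap 11.0 80.0
scene 400 gap -45.0 -44.0
scene 420 gap 3.0 4.0
scene 440 gap -10.0 -9.0
scene 460 gap -25.0 -24.0
scene 480 gap -43.0 -43.0
```

View pics/s8c.png

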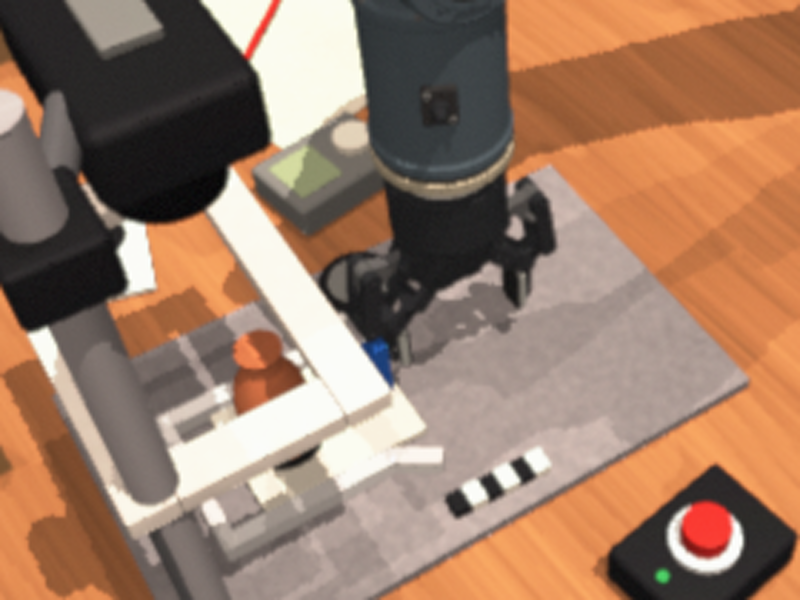

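Request:
{"name": "arm_command", "arguments": {
  "hand": [-1,-1,-1,-1,-1,-1,-1,-1],
  "dp": [
    [2,0,0],
    [3,0,0],
    [3,0,0],
    [3,0,0],
    [3,0,0],
    [2,0,0],
    [1,0,0],
    [1,0,0]
  ],
  "twist": [0,0,0,0,0,0,0,0]
}}

```text
t: 16.8
eef_pos: [0.57, -0.033, 0.0326]
orientation: [-1.571, 0.0, -0.092]
force: [-1.8, 0.3, 1.2]
gripper_width: 0.0856
```

Request:
{"name": "arm_command", "arguments": {
  "hand": [-1,-1],
  "dp": [
    [1,0,0],
    [1,0,0]
  ],
  "twist": [0,0]
}}

```text
t: 17.0
eef_pos: [0.572, -0.0332, 0.0326]
orientation: [-1.571, 0.0, -0.092]
force: [-1.1, 0.0, 0.7]
gripper_width: 0.0854
```

Request:
{"name": "arm_command", "arguments": {
  "hand": [-1,-1],
  "dp": [
    [1,0,0],
    [0,0,0]
  ],
  "twist": [0,0]
}}

```text
t: 17.2
eef_pos: [0.5732, -0.0333, 0.0326]
orientation: [-1.571, -0.0, -0.092]
force: [-0.3, 1.2, -0.5]
gripper_width: 0.0855
```

Request:
{"name": "arm_command", "arguments": {
  "hand": [-1,-1],
  "dp": [
    [1,0,0],
    [1,0,0]
  ],
  "twist": [0,0]
}}

```text
t: 17.4
eef_pos: [0.575, -0.0335, 0.0326]
orientation: [-1.571, 0.0, -0.092]
force: [-1.7, 1.0, 0.8]
gripper_width: 0.0856
```

Request:
{"name": "arm_command", "arguments": {
  "hand": [-1,-1],
  "dp": [
    [1,0,0],
    [0,0,0]
  ],
  "twist": [0,0]
}}

```text
t: 17.6
eef_pos: [0.5763, -0.0336, 0.0326]
orientation: [-1.571, -0.0, -0.092]
force: [-0.8, -0.1, -1.0]
gripper_width: 0.0853
```

```bash
python3 look.py 9; python3 -c "
from blade import *
p=read_camera('top');save(p,'t9.png')
cv2.imwrite('pics/t9c.png',cv2.resize(p['pixels'][60:200,220:400,::-1],(720,560),interpolation=cv2.INTER_CUBIC))
blade()"
```

```text
[ 0.5762543  -0.03355756  0.03258226] [-8.99967907e+01 -1.48821724e-02 -5.28452940e+00] 0.08532508885788752 [-0.81345699 -0.09737146 -1.01123887] 17.6 [-21.8  -0.1]Traceback (most recent call last):
  File "<string>", line 5, in <module>
    blade()
    ~~~~~^^
  File "blade.py", line 10, in blade
    print(n,k.sum(),'x',np.percentile(st[:,0],[2,50,98]),'y',np.percentile(st[:,1],[2,50,98]),'z',z.min(),z.max())
                        ~~~~~~~~~~~~~^^^^^^^^^^^^^^^^^^^
    return _quantile_unchecked(
        a, q, axis, out, overwrite_input, method, keepdims, weights)
    return _ureduce(a,
                    func=_quantile_ureduce_func,
    ...<5 lines>...
                    overwrite_input=overwrite_input,
                    method=method)
    r = func(a, **kwargs)
    result = _quantile(arr,
                       quantiles=q,
    ...<2 lines>...
                       out=out,
                       weights=wgt)
    slices_having_nans = np.isnan(arr[-1, ...])
                                  ~~~^^^^^^^^^
IndexError: index -1 is out of bounds for axis 0 with size 0
```

View pics/s9c.png

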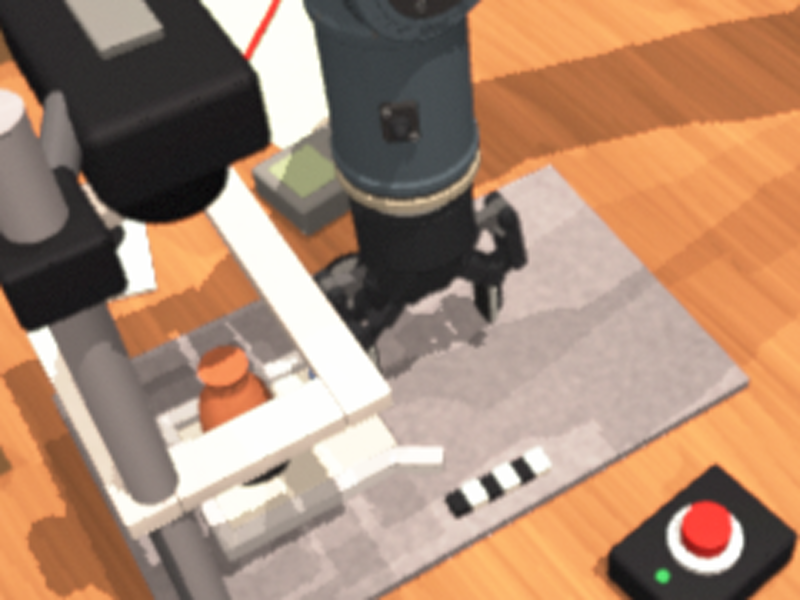

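View pics/t9c.png

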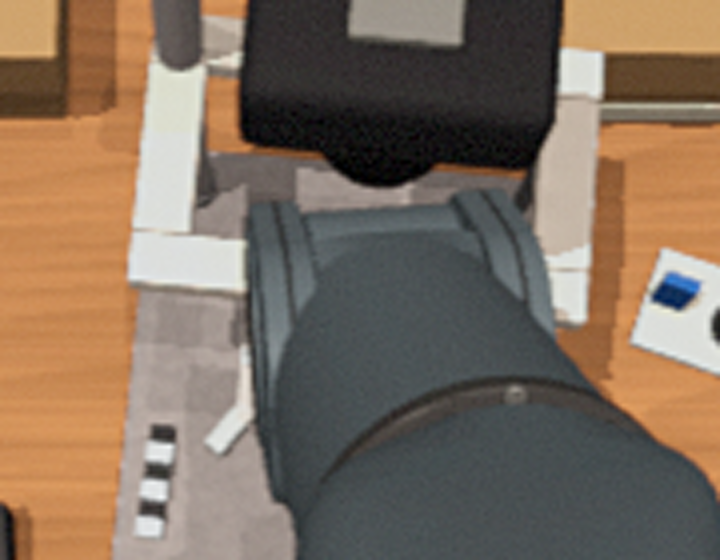

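```bash
cat > jar.py <<'E'
from prof import *
def jar():
    p=read_camera('scene'); T=p['cam_to_world'];K=p['camera_matrix'];d=p['range_z'];v,u=np.mgrid[0:420,0:560]
    P=np.stack([(u-K[0,2])/K[0,0]*d,(v-K[1,2])/K[1,1]*d,d],-1)@T[:3,:3].T+T[:3,3]
    hsv=cv2.cvtColor(p['pixels'],cv2.COLOR_RGB2HSV)
    m=(hsv[...,0]<12)&(hsv[...,1]>140)&(d>0)&(P[...,2]>.03)&(P[...,2]<.14)
    q=P[m]; st=np.array([stand(a) for a in q]); k=(abs(st[:,1])<45)&(st[:,0]>20)&(st[:,0]<160); st=st[k];z=q[k][:,2]
    top=z>.119
    print('jar',k.sum(),top.sum(),'rim mid',(st[top].min(0)+st[top].max(0))/2,st[top].min(0),st[top].max(0),'zmax',z.max())
    w=(hsv[...,2]>150)&(hsv[...,1]<60)&(d>0)&(abs(P[...,2]-.022)<.003)
    q=P[w]; st=np.array([stand(a) for a in q]); k=(abs(st[:,1]-30)<14)&(st[:,0]>-50)&(st[:,0]<80)
    if k.sum(): print('tray rear edge',k.sum(),np.sort(st[k][:,0])[:8],np.median(st[k][:,1]))
    return p
if __name__=='__main__': jar()
E
python3 jar.py
```

```text
jar 454 181 rim mid [117.65   1.45] [103.5 -12.6] [131.8  15.5] zmax 0.12402455849490401
tray rear edge 265 [32.4 32.7 32.8 33.  33.3 33.7 33.8 33.9] 31.5
```

Request:
{"name": "arm_command", "arguments": {
  "hand": [-1,-1,-1],
  "dp": [
    [1,0,0],
    [1,0,0],
    [0,0,0]
  ],
  "twist": [0,0,0]
}}

```text
t: 18.1
eef_pos: [0.5768, -0.0337, 0.0326]
orientation: [-1.571, 0.002, -0.092]
force: [-6.2, 1.3, 4.7]
gripper_width: 0.0852
```

Request:
{"name": "arm_command", "arguments": {
  "hand": [-1,-1,-1],
  "dp": [
    [1,0,0],
    [1,0,0],
    [0,0,0]
  ],
  "twist": [0,0,0]
}}

```text
t: 18.4
eef_pos: [0.5768, -0.0339, 0.0325]
orientation: [-1.571, 0.006, -0.092]
force: [-12.6, 0.4, 9.7]
gripper_width: 0.0856
```

```bash
python3 jar.py; python3 -c "
from prof import *
s=observe();print(s['force'],stand(s['eef_pos']))
prof()"|grep -v '^top 4'
```

```text
jar 447 185 rim mid [118.05   1.5 ] [103.9 -13.9] [132.2  16.9] zmax 0.12392329356500598
tray rear edge 266 [32.9 33.1 33.8 33.9 33.9 33.9 34.4 34.6] 30.65
[-12.38622064   0.68641935  10.42477051] [-21.3  -0.2]
top 160 gap -47.0 56.0
top 180 gap -49.0 55.0
top 280 gap 92.0 94.0
top 300 gap 82.0 83.0
top 320 gap 73.0 73.0
top 340 gap 73.0 73.0
top 360 gap -14.0 69.0
top 380 gap -11.0 74.0
scene 160 gap 18.0 86.0
scene 180 gap 18.0 59.0
scene 200 gap 16.0 21.0
scene 220 gap -58.0 -54.0
scene 240 gap -57.0 -55.0
scene 260 gap 22.0 85.0
scene 280 gap 22.0 86.0
scene 300 gap 22.0 107.0
scene 320 gap 24.0 74.0
scene 340 gap 25.0 73.0
scene 360 gap 35.0 72.0
scene 380 gap 38.0 80.0
scene 400 gap 36.0 37.0
scene 420 gap 29.0 31.0
scene 440 gap 14.0 15.0
scene 460 gap 0.0 1.0
scene 480 gap -18.0 -17.0
```

Request:
{"name": "arm_command", "arguments": {
  "hand": [-1,-1,-1,-1,-1,-1,-1,-1,-1,-1],
  "dp": [
    [-2,0,0],
    [-2,0,0],
    [-4,0,0],
    [-10,0,0],
    [-20,0,0],
    [-25,-5,0],
    [-25,-25,0],
    [-10,-35,0],
    [0,-35,0],
    [0,-10,0]
  ],
  "twist": [0,0,0,0,0,0,0,0,0,0]
}}

```text
t: 19.55
eef_pos: [0.4832, -0.0249, 0.1458]
orientation: [-1.57, -0.005, -0.092]
force: [-0.3, 0.3, -0.6]
gripper_width: 0.0855
```

```bash
python3 jar.py; python3 look.py 10;  python3 -c "
from blade import *
p=read_camera('top');save(p,'t10.png')
cv2.imwrite('pics/t10c.png',cv2.resize(p['pixels'][60:200,220:400,::-1],(720,560),interpolation=cv2.INTER_CUBIC))
blade(['scene'])
p=read_camera('wrist');save(p,'w10.png')
"
```

```text
jar 458 183 rim mid [118.05   0.75] [104.  -14.5] [132.1  16. ] zmax 0.12363969317912527
tray rear edge 268 [32.7 32.9 33.5 33.9 33.9 34.2 34.2 34.4] 31.2
[ 0.48358706 -0.02486595  0.14577559] [-89.96330193  -0.30751183  -5.29302244] 0.08515160315093467 [ 0.569977   -0.55226643  1.67584313] 19.6 [-1.149e+02  1.000e-01]Traceback (most recent call last):
  File "<string>", line 5, in <module>
    blade(['scene'])
    ~~~~~^^^^^^^^^^^
  File "blade.py", line 10, in blade
    print(n,k.sum(),'x',np.percentile(st[:,0],[2,50,98]),'y',np.percentile(st[:,1],[2,50,98]),'z',z.min(),z.max())
                        ~~~~~~~~~~~~~^^^^^^^^^^^^^^^^^^^
    return _quantile_unchecked(
        a, q, axis, out, overwrite_input, method, keepdims, weights)
    return _ureduce(a,
                    func=_quantile_ureduce_func,
    ...<5 lines>...
                    overwrite_input=overwrite_input,
                    method=method)
    r = func(a, **kwargs)
    result = _quantile(arr,
                       quantiles=q,
    ...<2 lines>...
                       out=out,
                       weights=wgt)
    slices_having_nans = np.isnan(arr[-1, ...])
                                  ~~~^^^^^^^^^
IndexError: index -1 is out of bounds for axis 0 with size 0
```

View pics/s10c.png

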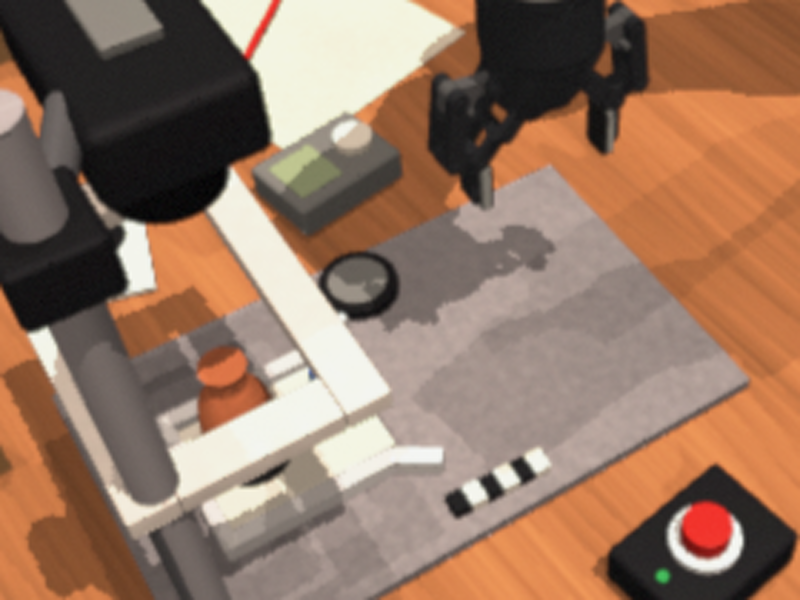

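View pics/t10c.png

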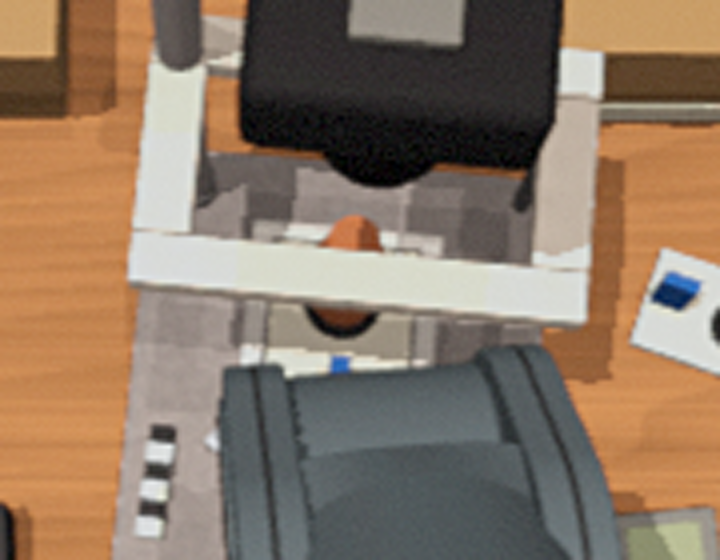

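Request:
{"name": "arm_command", "arguments": {
  "hand": [1,1,1,1,1,1],
  "dp": [
    [4,0,32],
    [4,0,32],
    [4,0,32],
    [4,0,32],
    [4,0,32],
    [0,0,0]
  ],
  "twist": [0,0,0,0,0,0]
}}

```text
t: 20.35
eef_pos: [0.5168, 0.1378, 0.1406]
orientation: [-1.569, 0.002, -0.086]
force: [1.1, 0.2, 0.0]
gripper_width: 0.0005
```

```bash
python3 - <<'E'
from prof import *
s=observe();p=read_camera('wrist');save(p,'w10.png');T=T_tool(s)@p['mount'];K=p['camera_matrix'];d=p['range_z'];v,u=np.mgrid[0:420,0:560]
P=np.stack([(u-K[0,2])/K[0,0]*d,(v-K[1,2])/K[1,1]*d,d],-1)@T[:3,:3].T+T[:3,3]
hsv=cv2.cvtColor(p['pixels'],cv2.COLOR_RGB2HSV)
m=((hsv[...,0]<5)|(hsv[...,0]>174))&(hsv[...,1]>150)&(d>0)&(abs(P[...,2]-.058)<.0035)
q=P[m];print(s['eef_pos'],s['t'],m.sum(),cv2.minEnclosingCircle((q[:,:2]*1000).astype(np.float32)),np.median(q[:,2]))
print([(x['xy'],x['confidence']) for x in landmark_of(p,'shutter_top')][:2])
p=read_camera('top')
cv2.imwrite('pics/t11c.png',cv2.resize(p['pixels'][60:200,220:400,::-1],(720,560),interpolation=cv2.INTER_CUBIC))
E
```

```text
[0.51681258 0.13778498 0.14064711] 20.35 1488 ((529.1185913085938, 195.9942169189453), 15.47974681854248) 0.057883674663466264
[([286.1, 127.7], 0.63)]
```

View pics/w10.png

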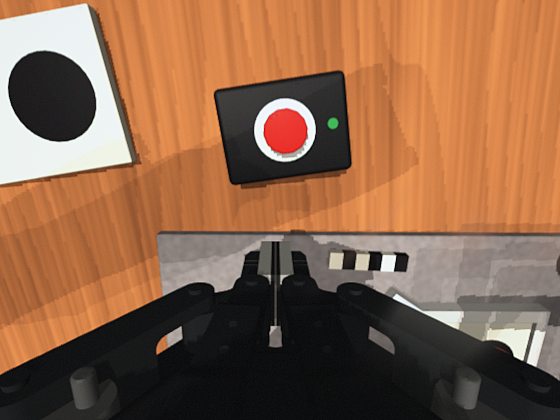

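View pics/t11c.png

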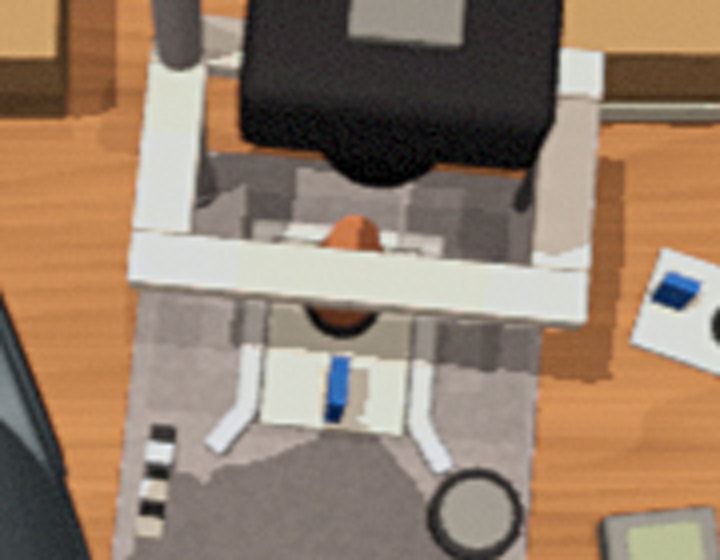

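Request:
{"name": "arm_command", "arguments": {
  "hand": [1,1,1,1,1,1,1],
  "dp": [
    [2,0,20],
    [2,0,20],
    [2,0,18],
    [0,20,0],
    [0,25,0],
    [0,20,0],
    [0,0,0]
  ],
  "twist": [0,0,0,0,0,0,0]
}}

```text
t: 21.2
eef_pos: [0.5267, 0.1884, 0.075]
orientation: [-1.574, 0.004, -0.093]
force: [0.6, -0.5, 0.9]
gripper_width: 0.0
```

```bash
python3 look.py 11;  python3 -c "
from blade import *
blade(['top'])
p=read_camera('top'); hsv=cv2.cvtColor(p['pixels'],cv2.COLOR_RGB2HSV)
a=[];
for c in range(290,320,3):
    col=(hsv[:,c,2]>190)&(hsv[:,c,1]<60); r=[i for i in range(150,175) if col[i]]
    if r: a.append(stand(world(p,c,max(r)+.5,z=.022)).tolist())
print(a)
"
```

```text
[0.52673516 0.18841229 0.07500095] [-90.16116317   0.25492526  -5.32878507] 1.1274835790894089e-05 [ 0.55638367 -0.47257454  0.93195294] 21.2 [-91.5 216.5]
top 81 x [33.26 48.1  82.78] y [-14.2  -0.4  22.9] z 0.03218068170695032 0.37030635307670356
[[30.2, 30.5], [30.9, 23.0], [31.6, 15.4], [29.8, 7.7], [30.5, 0.2], [31.3, -7.3], [29.4, -15.0], [30.2, -22.6], [30.9, -30.1], [31.6, -37.6]]
```

View pics/s11c.png

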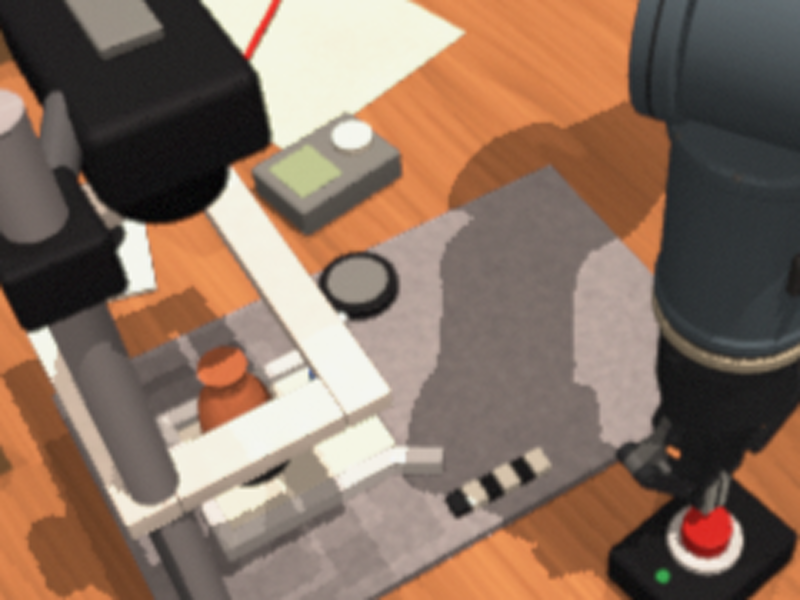

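Request:
{"name": "arm_command", "arguments": {
  "hand": [1,1,1,1,1],
  "dp": [
    [0.6,0,7],
    [0,7,0],
    [0,6,0],
    [0,0,0],
    [0,0,0]
  ],
  "twist": [0,0,0,0,0]
}}

```text
t: 21.85
eef_pos: [0.5294, 0.1965, 0.0643]
orientation: [-1.571, 0.001, -0.092]
force: [-0.3, 0.1, -1.2]
gripper_width: -0.0
```

Request:
{"name": "arm_command", "arguments": {
  "hand": [1,1,1],
  "dp": [
    [0,0,0],
    [0,0,0],
    [0,0,0]
  ],
  "twist": [0,0,0]
}}

```text
t: 22.15
eef_pos: [0.5297, 0.1967, 0.0647]
orientation: [-1.571, -0.0, -0.092]
force: [0.1, -0.7, 1.1]
gripper_width: 0.0001
```

Request:
{"name": "arm_command", "arguments": {
  "hand": [1,1,1,1],
  "dp": [
    [0,4,0],
    [0,3,0],
    [0,2,0],
    [0,0,0]
  ],
  "twist": [0,0,0,0]
}}

```text
t: 22.55
eef_pos: [0.5297, 0.1967, 0.0554]
orientation: [-1.571, 0.0, -0.092]
force: [0.8, 0.2, 2.2]
gripper_width: 0.0003
```

Request:
{"name": "arm_command", "arguments": {
  "hand": [1,1,1],
  "dp": [
    [0,1,0],
    [0,1,0],
    [0,0,0]
  ],
  "twist": [0,0,0]
}}

```text
t: 22.85
eef_pos: [0.5297, 0.1967, 0.0536]
orientation: [-1.571, -0.0, -0.092]
force: [0.7, 0.1, 3.2]
gripper_width: -0.0003
```

```bash
python3 -c "
from h import *
for i in range(3):
    s=observe();print(s['eef_pos'],s['force'],s['t'])"
```

```text
[0.5296594  0.19668711 0.05358946] [0.74539221 0.09175633 3.17903409] 22.85
[0.5296594  0.19668711 0.05358946] [0.74539221 0.09175633 3.17903409] 22.85
[0.5296594  0.19668711 0.05358946] [0.74539221 0.09175633 3.17903409] 22.85
```

Request:
{"name": "arm_command", "arguments": {
  "hand": [1,1,1],
  "dp": [
    [0,1,0],
    [0,0.5,0],
    [0,0,0]
  ],
  "twist": [0,0,0]
}}

```text
t: 23.15
eef_pos: [0.5297, 0.1967, 0.0522]
orientation: [-1.571, -0.0, -0.092]
force: [-0.1, -0.6, 2.8]
gripper_width: 0.0
```

Request:
{"name": "arm_command", "arguments": {
  "hand": [1,1],
  "dp": [
    [0,0.5,0],
    [0,0,0]
  ],
  "twist": [0,0]
}}

```text
t: 23.35
eef_pos: [0.5297, 0.1967, 0.0519]
orientation: [-1.571, -0.0, -0.092]
force: [-0.8, -0.9, 7.0]
gripper_width: 0.0003
```

Request:
{"name": "arm_command", "arguments": {
  "hand": [1,1,1,1,1,1,1,1,1,1],
  "dp": [
    [0,0,0],
    [0,0,0],
    [0,0,0],
    [0,0,0],
    [0,0,0],
    [0,0,0],
    [0,0,0],
    [0,0,0],
    [0,0,0],
    [0,0,0]
  ],
  "twist": [0,0,0,0,0,0,0,0,0,0]
}}

```text
t: 24.35
eef_pos: [0.5297, 0.1967, 0.052]
orientation: [-1.571, -0.0, -0.092]
force: [-0.0, 0.3, 7.9]
gripper_width: 0.0
```

Request:
{"name": "arm_command", "arguments": {
  "hand": [1,1],
  "dp": [
    [0,0,0],
    [0,0,0]
  ],
  "twist": [0,0]
}}

```text
t: 24.55
eef_pos: [0.5298, 0.1967, 0.052]
orientation: [-1.571, -0.0, -0.092]
force: [-0.9, -0.9, 6.2]
gripper_width: 0.0001
```

Request:
{"name": "arm_command", "arguments": {
  "hand": [1,1,1,1,1],
  "dp": [
    [0,2,0],
    [0,2,0],
    [0,2,0],
    [0,1.5,0],
    [0,0,0]
  ],
  "twist": [0,0,0,0,0]
}}

```text
t: 25.05
eef_pos: [0.5299, 0.1968, 0.0457]
orientation: [-1.57, -0.001, -0.092]
force: [-5.1, -1.8, 22.6]
gripper_width: -0.0
```

Request:
{"name": "arm_command", "arguments": {
  "hand": [1,1,1,1,1,1,1,1],
  "dp": [
    [0,0,0],
    [0,-5,0],
    [0,-10,0],
    [0,-15,0],
    [0,-25,0],
    [0,-30,0],
    [0,-20,0],
    [0,0,0]
  ],
  "twist": [0,0,0,0,0,0,0,0]
}}

```text
t: 25.85
eef_pos: [0.5309, 0.1972, 0.1517]
orientation: [-1.569, -0.004, -0.092]
force: [0.1, -0.5, -0.3]
gripper_width: -0.0002
```

```bash
python3 look.py 12; python3 jar.py; python3 -c "
from h import *
p=read_camera('top');save(p,'t12.png')
hsv=cv2.cvtColor(p['pixels'],cv2.COLOR_RGB2HSV)
print([p['range_z'][206,206]])
"
```

```text
[0.53086559 0.19718986 0.15173891] [-89.87971794  -0.21169505  -5.29319298] -0.00023898569869882716 [ 0.09111579 -0.48990771 -0.30092812] 25.85 [-88.1 225.6]
jar 458 183 rim mid [118.25   0.95] [104.1 -14. ] [132.4  15.9] zmax 0.12381284597691355
tray rear edge 266 [32.7 33.3 33.4 33.6 33.7 34.  34.3 34.5] 31.35
[np.float32(0.90552455)]
```

View pics/s12c.png

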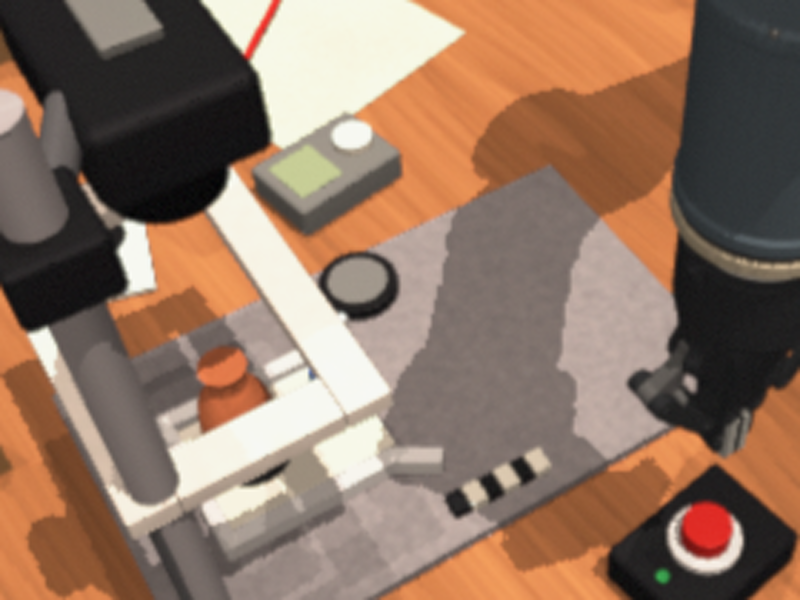

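View pics/t12.png

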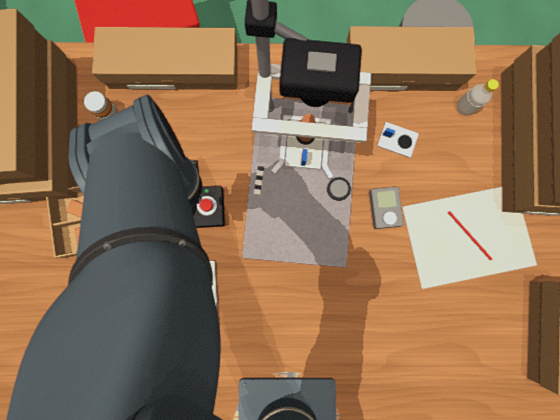

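Everything is in place: the tray is home, the jar is standing, the button is back up and the robot is clear. Handing in.

```bash
python3 -c "
from h import *
print(finish_job())"
```

```text
the job is handed in; nothing more can be done
None
```

The tray with the jar is home against the end stop and the picture is taken. I handed the job in at about 26 s of the 64 s; no verdict was reported.

- **Tray:** The meant tray was the middle-sized of the three, the one carrying the jar. I gripped the blade with an upright hand, turned the tray square and slid it into the rails. The moves allow no tilting, so I let go there and pushed the blade home with the back of the open finger.
- **Home check:** At the stop the push force rose to 12 N with no further movement.
    - The top camera put the tray's rear edge at stand x ≈ 30.5 mm; home is 30.
    - The scene camera disagreed by about 3 to 4 mm, reading the rear edge at 33 and the jar at 118 instead of 114. I took this as calibration error, since the jar's reading stayed the same while the push force doubled.
- **Shutter:** I pressed to the halfway stop with the tip at 52 mm and 6 to 8 N and held it there for about 1.2 s. I then pressed fully down to 45.7 mm at about 22 N and let go. At 6 to 8 N the hold was close to where the second stage starts to give, but the height did not change.
- **Last look:** The jar is upright on its spot and the button looks back up. The meter, lens cap and scale bar appear unmoved, and the gripper is clear of everything. The hood and camera were not touched; the smallest gap I measured was about 35 mm.

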